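Clamp the pen blank and run the bird's-mouth board out to its line

TASK

Get the little saw board ready for fret-sawing: first press the toggle clamp's handle right down so that the pen blank is clamped, and only then slide the board straight out between its guide fences until the line scribed across it is level with the riser's outer edge. The board is front-heavy there and would tip off, so finish while still holding it, flat on the riser. Keep the blank in its seat and leave the other things on the table where they are.

Things in the scene. Friction and masses are not known exactly. Their poses are not given: they have to be found in the camera images.
- riser: Pale wooden saw riser fixed on the table, 220 long (its x) x 130 wide (y), top 120 mm high. Origin: centre of its underside. x points outward, to the edge over which the board is run out, roughly to the robot's left. Two darker guide fences, 9 mm high, 17.5 wide, 94 mm apart, run along the long sides of the top, open at both ends.
- riser_edge (a point): Middle of the top outer edge of the riser: 110 mm from the riser's origin along its x, 120 mm up. Axes as the riser's.
- fixture_plate: Loose plywood saw board, 330 long (its x) x 90 x 12 mm thick, about 0.55 kg with clamp, on the riser between the fences. Origin: centre of its underside; x points outward, to the end with the V notch, which starts 90 to 130 mm out past the riser's edge, stable. On its centre line: blank's seat in front, steel toggle clamp (feet x = -38 to +2 mm), tail block behind.
- plate_line (a point): Middle of the dark scribed line across the top face of the board, 50 mm behind its origin (x = -50 mm). With this line at the riser's edge, 215 mm of board stand out, the centre of mass is about 44 mm past the edge, and the board tips unless its tail is held (about 4 N down at the tail block).
- tail_block (a point): Grip point on the tail block, an upright wooden block across the board at x = -150 mm: 20 mm thick along the board, 60 wide, top 42 mm above the board's top face. The point is on its mid plane, 16 mm below its top. Grip it from above over the 20 mm, fingers closing along the board. From its front face to the lowered handle's end: 38 mm.
- clamp_handle (a joint): Toggle clamp handle, rad: 0 = flat along the board and locked; grows as raised (at most 1.2), starts at 0.8 to 1.1. Turns about a pin across the board (its y) at x = -28 mm, 36 mm above the underside; points to the tail (-x) when flat, so push it down and tailward to shut. Stays where left (friction 0.35 N m); shutting takes up to 0.6 N m.
- handle_end (a point): On the upper face of the handle's black grip (18 wide, 13 mm thick), 72 mm from its pin, 2 mm from its end. The upper face is 7.5 mm above the line from the pin, so 43.5 mm above the board's underside when flat.
- clamp_arm: Steel arm of the toggle clamp with a sprung rubber pad (16 mm wide) at its end, pointing outward, 67 mm long. Origin: its pin at x = -4 mm on the board, 38 mm above its underside. Geared to the handle: raised by 0.55 x the handle angle, level when the handle is flat, then pressing on the blank with about 5 N. Its highest point is then 28 mm above its pin.
- blank: Squared beech pen blank, 24 x 150 (its y) x 22 mm, loose in its seat on the board: between two 8 mm cleats, its rear end at a stop 23 mm ahead of the board's origin, its front end spanning the V notch. Origin: centre of its underside.
- sanding_block: Bystander: brown cork sanding block 56 x 92 x 27 mm on the table; origin centre of underside.
- polish_tin: Bystander: round tin, 53 mm across, 18 mm high, on the table; origin centre of underside.
- ink_bottle: Bystander: oval glass ink bottle with black cap, 54 x 114 x 100 mm, on the table; origin centre of underside.
Things that resemble listed ones, but are neither listed nor needed, are in the scene too. Leave any turquoise or white look-alike of the blank alone.

How it is judged:
On the way, in this order (a step that is already met when the one before it is completed fails the run):
1. the toggle clamp is shut and its pad presses on the blank, the board not yet drawn out (value of joint clamp_handle below 0.08 rad and contact force between clamp_arm and blank above 1.5 N and x of plate_line in the frame of riser_edge below -0.05 m), for 0.2 s.
2. the board's line has reached the riser's edge, the board flat on the riser (x of plate_line in the frame of riser_edge between -0.005 and 0.005 m and angle between fixture_plate's own z axis and vertical below 0.03 rad and value of joint clamp_handle below 0.08 rad), for 0.2 s.
At the end, for the whole second after the job is handed in: Scribed line within 5 mm of the riser's outer edge; board flat on the riser (0.025 rad, 3 mm), resting on it, at rest, fingers still holding or pressing it (over 1 N); clamp handle under 0.08 rad, pad on the blank with over 1.5 N, blank within 6 mm of its seat (x of plate_line in the frame of riser_edge between -0.005 and 0.005 m and z of plate_line in the frame of riser_edge between 0.009 and 0.015 m and angle between fixture_plate's own z axis and vertical below 0.025 rad and contact force between fixture_plate and riser above 1 N and contact force between the fingers and fixture_plate above 1 N and linear speed of fixture_plate below 0.01 m/s and value of joint clamp_handle below 0.08 rad and contact force between clamp_arm and blank above 1.5 N and distance between blank and plate_line between 0.143 and 0.157 m); the arm keeps its last pose, push and grip.
It fails at once if the board is shifted by more than 30 mm while the clamp is open (distance of fixture_plate from where it was at the start of the episode above 0.03 m and value of joint clamp_handle above 0.2 rad).
It fails at once if the board tips or is tilted by more than about 9 degrees (angle between fixture_plate's own z axis and vertical above 0.15 rad).
It fails at once if the blank comes out of its seat (distance between blank and plate_line below 0.135 m or distance between blank and plate_line above 0.165 m).
It fails at once if a bystander is shoved more than 30 mm (distance of any of sanding_block, polish_tin, ink_bottle from where it was at the start of the episode above 0.03 m).
It fails at once if the ink bottle is knocked over (angle between ink_bottle's own z axis and vertical above 0.5 rad).
It also fails if it takes over 51 s, if anything falls off the work surface, if the arm or the gripper's body presses on something with over 40 N, if the wrist force passes 120 N, or if a joint passes its speed limit or range.

ROBOT

A 6-joint arm with a two-finger parallel gripper is mounted at the origin on a cart in front of the work surface, level with it; the furniture and walls round the work are solid. World frame = base frame: x ahead of the robot, y to its left, z up, the work surface at z = 0. Lengths are in m, angles in rad, forces in N, time in s.
With the tool pointing down it reaches from about 0.25 to 0.775 m from the base axis. Payload 4 kg.
Tool frame: the origin (TCP) lies midway between the tips of the shut fingers; the grasp point (between the pads) lies 19 mm behind it (robot.hold_point_z is the distance from the TCP to the grasp point, in m); z points along the fingers, y is the line along which they close (so a half turn about z gives the same grasp; the last joint's range is limited). The gripper opens to 94 mm and grips with 3 to 60 N. Pads are 16 mm wide; open, the fingers measure 119 mm over their backs; the gripper's body (75 mm by 177 mm) begins 78 mm behind the grasp point.
Start: joints at [-1.324, 0.087, 1.371, -0, 1.684, -0.103], TCP at [0.188, -0.517, 0.206] pointing down, gripper open.
Joint ranges: [-3.1, 3.1], [-0.76, 2.03], [0.27, 2.55], [-1.08, 4.22], [0.17, 2.65], [-2.57, 2.57]. Speed limits (rad/s): [2.79, 2.79, 3.14, 3.14, 3.14, 3.14].

INTERFACE

Orientations are given as [roll, pitch, yaw] about the fixed x, y, z axes, in that order (R = Rz(yaw) Ry(pitch) Rx(roll)).
In Python, from bench import readout, imaging, robot gives the robot as it stands.
- The arm moves only by the tool carry_out, never from a script. Its argument "motion" is text: rows parted by semicolons, each of 7 numbers parted by spaces: the shift along the tool's x, y, z each as a share of 200 mm, from -1 to 1, then the turn, a rotation vector about the tool's x, y, z each as a share of 120 degrees, from -1 to 1, then the opening, from 0 (shut) to 1 (fully open). A call has 1 to 12 rows; each row shifts and turns the commanded pose from where the row before left it, along the tool's axes as they then stand; what a row does not reach is not made up. A row lasts 1/8 s, in which the tool goes at most 62.5 mm and 10.7 degrees, less where a joint would pass 70% of its speed; a pose out of reach is approached as far as the arm can. A call with a number of a shift or a turn outside -1 to 1 is refused whole. A call with a gripper value outside its range is refused whole. The fingers move at their own pace and stop on an object; the grip force is fixed at half the most. Time passes only in rows, so rows that do not move let the fingers close. It gives the time, the measured TCP pose, the force, the opening and the grip force at its end, in the units of the state.
- readout.get_obs(): the state, without advancing time (a new reading comes with each control period).
- imaging.snapshot(name): name is "scene" or "top" or "wrist"; returns a dict with "pixels" (400x640x3 uint8, red, green, blue), "fx", "fy", "cx", "cy" (pixels), "dist_coeffs" ([k1, k2, p1, p2, k3] as OpenCV has them; the pictures are not rectified), "R" (3x3) and "t" (3): a world point X has camera coordinates R X + t. Camera axes: x right, y down, z forward; pixel columns grow to the right and rows downward; lengths in m; the calibration is good to about 2 mm. A picture is of the moment at which its call begins. There is no depth.
- robot.close_job(): hands the job in; it is judged then, once.
The state is a dict: "time": time; "joint_positions": joint angles; "qvel": joint speeds; "joint_torque": joint torques, N m; "tool_pos": TCP position; "ee_rot": TCP orientation; "wrist_force": force on the tool from outside, world axes, zero at the start; "wrist_torque": the same for the moment, N m; "width": finger opening in m; "finger_force": force on a finger pad.
Only numpy, scipy, OpenCV 4.12 (cv2) and the standard library are available. Lean on these libraries where they do the work, as an engineer would, in place of code of your own. Each camera call takes 0.05 s, during which the arm holds its last target. There are 200 camera calls.

## Working session

There is one attempt and no reset: what is moved stays moved. The work goes in short steps, Python scripts to look and compute and a tool call to move; the robot and the scene stay as the last step left them, time stands still between calls to the robot, and variables do not carry over. Pictures are saved under pics/ and viewed, at most 13 in all, crops included, and the job is handed in when it is done.

Besides the shell and the picture viewer there is one more tool, called by a JSON object that holds its "fn" and its "kwargs". carry_out: Moves the arm, as the interface text tells. Its arguments: {"type":"object","properties":{"motion":{"type":"string"}},"required":["motion"]}

```bash
mkdir -p pics; ls; cat > h.py <<'E'
import numpy as np, cv2, json
from bench import readout, imaging, robot
def snap(n,f):
    s=imaging.snapshot(n); cv2.imwrite(f'pics/{f}.png',s['pixels'][:,:,::-1])
    json.dump({k:np.array(v).tolist() for k,v in s.items() if k!='pixels'},open(f'pics/{f}.json','w'))
def cam(f):
    c=json.load(open(f'pics/{f}.json')); K=np.array([[c['fx'],0,c['cx']],[0,c['fy'],c['cy']],[0,0,1]])
    return K,np.array(c['dist_coeffs']),np.array(c['R']),np.array(c['t'])
def ray(f,uv):
    K,d,R,t=cam(f); p=cv2.undistortPoints(np.array([[uv]],float),K,d)[0,0]
    return -R.T@t, R.T@np.array([p[0],p[1],1])
def atz(f,uv,z):
    o,r=ray(f,uv); return o+r*(z-o[2])/r[2]
def proj(f,X):
    K,d,R,t=cam(f); return cv2.projectPoints(np.array(X,float).reshape(-1,1,3),cv2.Rodrigues(R)[0],t,K,d)[0][:,0]
E
python3 - <<'E'
from h import *
snap('top','top0'); snap('scene','scene0')
for f in('top0','scene0'):
    K,d,R,t=cam(f); print(f,-R.T@t,R[2],K[0,0])
print(readout.get_obs()); print(robot.hold_point_z)
E
```

```text
pics
top0 [0.31242578 0.06245695 1.21652111] [ 0.1856198   0.01131007 -0.98255655] 439.2112933158051
scene0 [1.23076258 0.6630115  0.83473793] [-0.6006533  -0.49191631 -0.63026499] 438.9502438056825
{'time': 0.1, 'joint_positions': array([-1.32408140e+00,  8.78775922e-02,  1.37204845e+00,  4.07799358e-05,
        1.68360948e+00, -1.03086741e-01]), 'qvel': array([-5.54936571e-04, -1.58770914e-03, -5.61005097e-03, -4.64684475e-04,
        3.89921249e-04,  3.66301700e-05]), 'joint_torque': array([ 1.62005261e-03, -3.41253340e+01, -3.03302050e+01,  7.20340200e-02,
        3.04462994e-02, -1.02343802e-04]), 'tool_pos': array([ 0.18838995, -0.5162208 ,  0.20445088]), 'ee_rot': array([-3.13966427e+00, -2.40243390e-04,  3.49805990e-01]), 'wrist_force': array([ 0.32283287, -0.03585701, -0.12334713]), 'wrist_torque': array([-0.00370088, -0.07850432, -0.01071076]), 'finger_force': 0.0, 'width': 0.09382013209739373}
0.0188
```

View pics/top0.png

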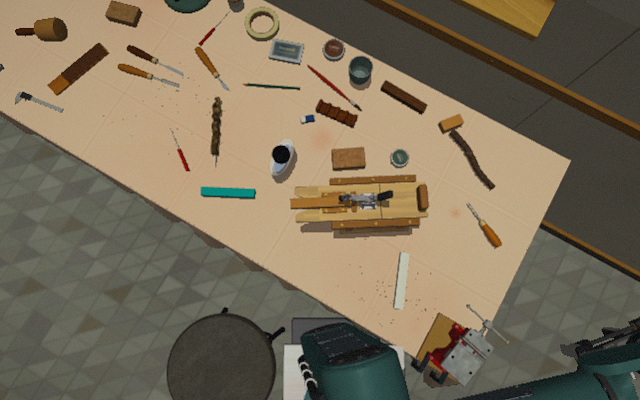

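View pics/scene0.png

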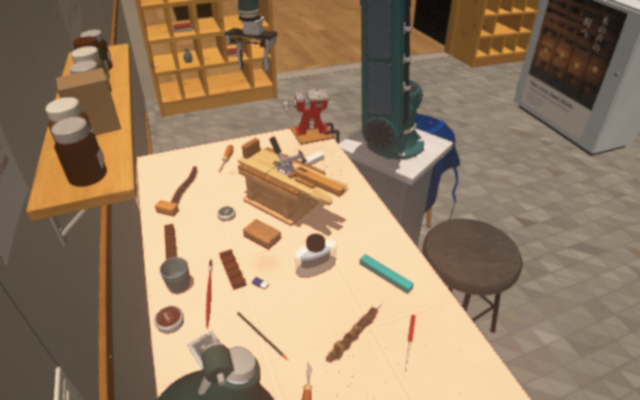

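The top view shows the riser with its board at about (365,203), notch end to the left and tail block at (423,196). The raised handle is near (385,196), the cork block at (348,158), the tin at (400,157) and the bottle at (282,157). Blank look-alikes are the turquoise one at (228,193) and the white one at (401,280). The real blank is the tan one in its seat at (318,203). I'll check that in one close crop.

```bash
python3 - <<'E'
from h import *
a=cv2.imread('pics/top0.png')[165:245,280:440]; cv2.imwrite('pics/ctop0.png',cv2.resize(a,None,fx=5,fy=5,interpolation=cv2.INTER_CUBIC))
a=cv2.imread('pics/scene0.png')[130:230,225:360]; cv2.imwrite('pics/cscene0.png',cv2.resize(a,None,fx=5.5,fy=5.5,interpolation=cv2.INTER_CUBIC))
E
```

```text
(no output)
```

View pics/ctop0.png

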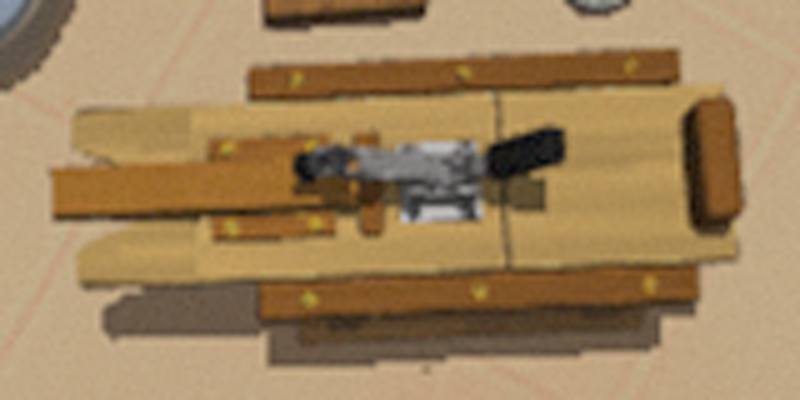

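View pics/cscene0.png

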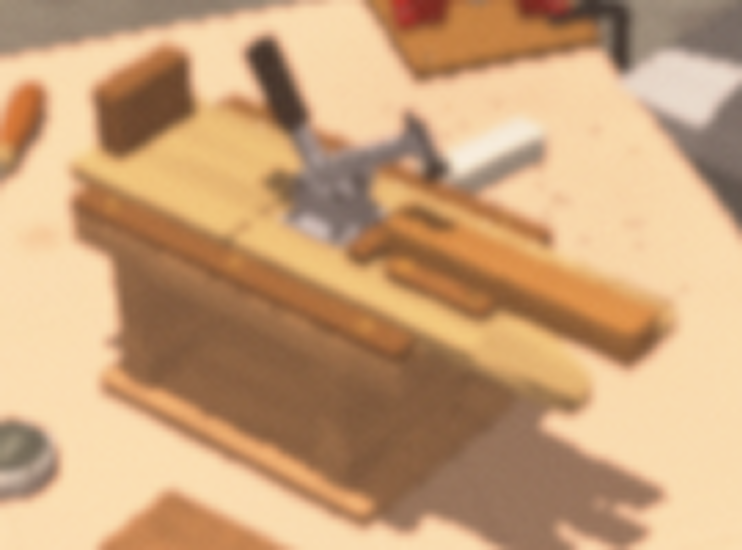

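The crops show the tan blank in its seat under the raised pad. The scribed line runs from (497,92) to (509,268) in crop pixels, the fence corners are clear, the tail block top is at about (722,158), and the black grip's end is at (562,142). Next I'll fit the poses.

```bash
cat > fit.py <<'E'
from h import *
from scipy.optimize import least_squares
def full(p,o=(280,165),s=5): return np.array(o)+(np.array(p,float)+.5)/s-.5
def R2(a): return np.array([[np.cos(a),-np.sin(a)],[np.sin(a),np.cos(a)]])
def fit(f,model,pix,x0=(.4,0,1.57)):
    m=np.array(model,float)
    def res(q):
        X=np.c_[m[:,:2]@R2(q[2]).T+q[:2],m[:,2]]; return (proj(f,X)-pix).ravel()
    s=least_squares(res,x0); return s.x,np.abs(s.fun).max(),s.fun.reshape(-1,2).round(2).tolist()
E
python3 - <<'E'
from fit import *
# riser x outward(+y world), riser y -> -x world (towards robot)
z=.129
rm=[(110,-64.5,0),(-110,-64.5,0),(110,-47,0),(-110,-47,0),(110,47,0),(-110,47,0),(-110,64.5,0),(110,64.5,0)]
rm=np.array(rm)/1000; rm[:,2]=z
rp=full([(249,68),(678,50),(250,97),(680,80),(260,286),(695,267),(697,300),(262,318)])
r=fit('top0',rm,rp); print('riser',r)
bm=np.array([(-50,-45,132),(-50,45,132),(165,-45,132),(165,45,132),(-165,-45,132),(-165,45,132)])/1e3
bp=full([(497,92),(509,268),(75,108),(80,285),(725,83),(740,258)])
b=fit('top0',bm,bp); print('board',b)
q=b[0]
W=lambda x,y,z:np.r_[R2(q[2])@[x,y]+q[:2],z]
l=W(-.05,0,.132); e=np.r_[R2(r[0][2])@[.11,0]+r[0][:2],.132]
print('line',l,'edge',e,'rel',R2(r[0][2]).T@(l-e)[:2])
print('tail',W(-.15,0,.158),'top corners px', (proj('top0',[W(-.16,s,.174) for s in(-.03,.03)]+[W(-.14,s,.174) for s in(-.03,.03)])-[280,165])*5)
for a in(.8,.9,1.0,1.1):
    x,zz=-.028-.072*np.cos(a)+.0075*np.sin(a),.156+.072*np.sin(a)+.0075*np.cos(a)
    P=W(x,0,zz); u=proj('top0',P)[0]; v=proj('scene0',P)[0]
    print(a,P.round(4),((u-[280,165])*5).round(),((v-[225,130])*5.5).round())
E
```

```text
riser (array([ 0.5125905 , -0.07325657,  1.61257832]), np.float64(0.7594543063989931), [[-0.45, -0.3], [0.27, -0.31], [-0.33, 0.62], [0.44, 0.4], [-0.59, -0.42], [0.57, -0.28], [0.76, 0.08], [-0.66, 0.15]])
board (array([ 0.51165242, -0.03934118,  1.61050894]), np.float64(0.39593090850155477), [[0.22, -0.1], [0.18, -0.03], [-0.4, 0.08], [-0.33, -0.03], [0.13, -0.1], [0.19, 0.15]])
line [ 0.51363753 -0.08930176  0.132     ] edge [0.50799582 0.03664743 0.132     ] rel [-0.12607492 -0.00037591]
tail [ 0.51760774 -0.18922291  0.158     ] top corners px [[736.27002382  91.49041301]
 [746.97932833 213.38045311]
 [695.05052708  93.12454465]
 [705.32342856 215.02618085]]
0.8 [ 0.5145 -0.1121  0.2129] [574. 143.] [239.  47.]
0.9 [ 0.5143 -0.1062  0.2171] [563. 142.] [247.  43.]
1.0 [ 0.5141 -0.0999  0.2206] [551. 141.] [256.  41.]
1.1 [ 0.5138 -0.0933  0.2236] [537. 140.] [266.  40.]
```

{"fn": "carry_out", "kwargs": {"motion": "0 0 -0.3 0 0 0.074 0; 0 0 0 0 0 0.074 0; 0.19 -0.22 0 0 0 0 0; 0.19 -0.22 0 0 0 0 0; 0.19 -0.22 0 0 0 0 0; 0.19 -0.22 0 0 0 0 0; 0.19 -0.22 0 0 0 0 0; 0.19 -0.22 0 0 0 0 0; 0.19 -0.22 0 0 0 0 0; 0.19 -0.22 0 0 0 0 0; 0.19 -0.22 0 0 0 0 0; 0 0 0 0 0 0 0"}}

```text
time: 1.6
tool_pos: [0.5156, -0.1042, 0.2641]
ee_rot: [-3.14, 0.002, 0.046]
wrist_force: [0.5, -1.3, 0.2]
width: 0.0005
finger_force: 0.0
```

```bash
python3 - <<'E'
from h import *
snap('wrist','w1'); snap('scene','s1')
a=cv2.imread('pics/w1.png'); b=cv2.imread('pics/s1.png')[100:225,225:355]
a=cv2.resize(a,(480,300)); b=cv2.resize(b,(312,300),interpolation=cv2.INTER_CUBIC)
cv2.imwrite('pics/c1.png',np.hstack([a,b])); o=readout.get_obs(); print(o['tool_pos'],o['ee_rot'])
E
```

```text
[ 0.5141808  -0.10719229  0.26475321] [3.14136749e+00 1.83274091e-03 4.10055729e-02]
```

View pics/c1.png

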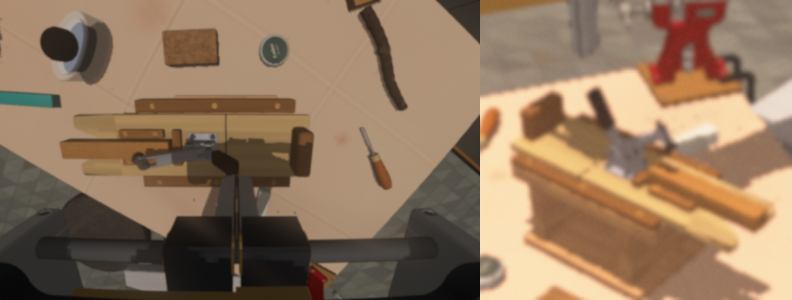

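The wrist view shows the handle's grip end, at about (235,170), just in front of the shut fingertips at about (238,178). The board and clamp are undisturbed.

```bash
python3 - <<'E'
from h import *
T=[.5142,-.1072,.2648]
H=[.5143,-.1074,.2186]
print(proj('w1',[T,H])*.75, (proj('s1',[T,H])-[225,100])*2.4)
a=cv2.imread('pics/w1.png')[180:300,220:400]; b=cv2.imread('pics/s1.png')[85:185,225:345]
cv2.imwrite('pics/c2.png',np.vstack([cv2.resize(a,(450,300),interpolation=cv2.INTER_CUBIC),cv2.resize(b,(450,300),interpolation=cv2.INTER_CUBIC)]))
E
```

```text
[[240.11376555 186.81702236]
 [239.68470348 167.70991517]] [[104.46176869  53.49660483]
 [107.06543389  89.37756434]]
```

View pics/c2.png

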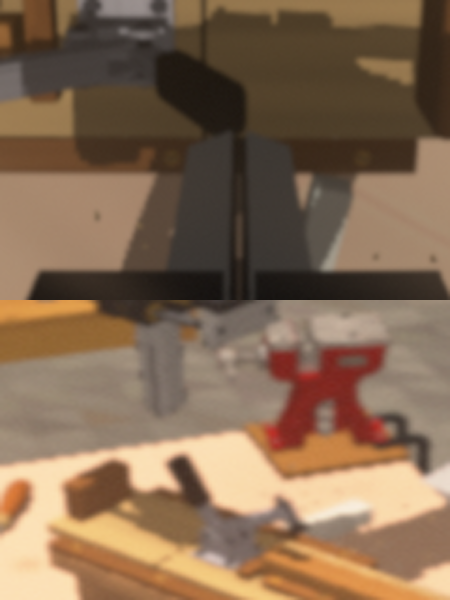

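{"fn": "carry_out", "kwargs": {"motion": "0 0 0.1 0 0 0 0; 0 0 0.1 0 0 0 0; 0 0.01 0.03 0 0 0 0; 0 0.01 0.025 0 0 0 0; 0 0.025 0.025 0 0 0 0; 0 0.025 0.025 0 0 0 0; 0 0.02 0.03 0 0 0 0; 0 0.02 0.03 0 0 0 0; 0 0 0 0 0 0 0"}}

```text
time: 2.82
tool_pos: [0.5148, -0.1294, 0.1913]
ee_rot: [-3.141, 0.002, 0.04]
wrist_force: [-1.1, 0.8, -0.4]
width: 0.0007
finger_force: 0.0
```

```bash
python3 - <<'E'
from h import *
snap('wrist','w2'); snap('scene','s2')
a=cv2.imread('pics/w2.png')[150:300,160:420]; b=cv2.imread('pics/s2.png')[85:185,225:345]
cv2.imwrite('pics/c3.png',np.vstack([cv2.resize(a,(520,300),interpolation=cv2.INTER_CUBIC),cv2.resize(b,(520,300),interpolation=cv2.INTER_CUBIC)]))
E
```

```text
(no output)
```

View pics/c3.png

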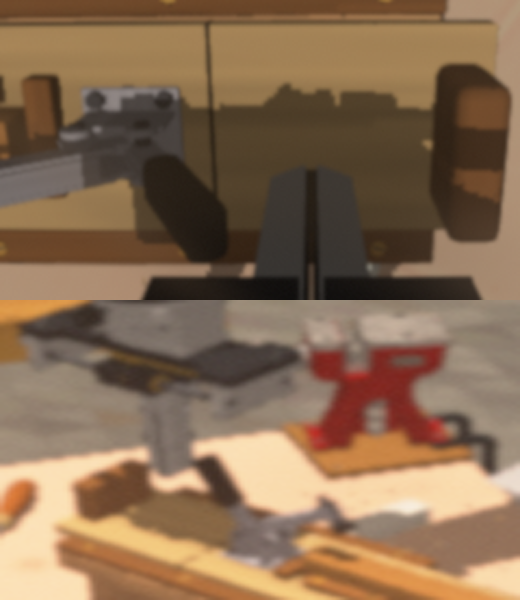

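The fingers came down tailward of the handle, which is steeper than I estimated. In c3 its end is at about (215,258) in the wrist crop, and the fingers are at (310,170). I'll fit the angle again.

```bash
python3 - <<'E'
from fit import *
q=[0.51165242,-0.03934118,1.61050894]
W=lambda x,y,z:np.r_[R2(q[2])@[x,y]+q[:2],z]
for a in(.9,1.0,1.1,1.2):
  for h in(.0075,-.0055):
    P=[W(-.028-.074*np.cos(a)+h*np.sin(a),s,.156+.074*np.sin(a)+h*np.cos(a)) for s in(-.009,.009)]
    print(a,h,((proj('w2',P)-[160,150])*2).round().tolist(),((proj('s2',P)-[225,85])*[4.333,3]).round().tolist(),((proj('top0',P)-[280,165])*5).round().tolist())
E
```

```text
0.9 0.0075 [[230.0, 203.0], [232.0, 262.0]] [[184.0, 161.0], [203.0, 153.0]] [[565.0, 122.0], [568.0, 160.0]]
0.9 -0.0055 [[269.0, 191.0], [271.0, 247.0]] [[173.0, 165.0], [192.0, 157.0]] [[584.0, 125.0], [587.0, 163.0]]
1.0 0.0075 [[204.0, 209.0], [207.0, 269.0]] [[191.0, 159.0], [210.0, 151.0]] [[552.0, 121.0], [555.0, 159.0]]
1.0 -0.0055 [[248.0, 198.0], [250.0, 256.0]] [[179.0, 162.0], [198.0, 154.0]] [[574.0, 123.0], [576.0, 161.0]]
1.1 0.0075 [[176.0, 214.0], [181.0, 275.0]] [[198.0, 159.0], [218.0, 151.0]] [[539.0, 120.0], [541.0, 159.0]]
1.1 -0.0055 [[223.0, 205.0], [226.0, 263.0]] [[185.0, 161.0], [205.0, 152.0]] [[562.0, 122.0], [565.0, 160.0]]
1.2 0.0075 [[147.0, 218.0], [153.0, 279.0]] [[207.0, 159.0], [226.0, 151.0]] [[524.0, 120.0], [527.0, 158.0]]
1.2 -0.0055 [[197.0, 210.0], [201.0, 270.0]] [[193.0, 159.0], [212.0, 151.0]] [[549.0, 121.0], [552.0, 159.0]]
```

{"fn": "carry_out", "kwargs": {"motion": "0 0 -0.135 0 0 0 0; 0 0 -0.135 0 0 0 0; 0 -0.1 0 0 0 0 0; 0 -0.095 0 0 0 0 0; 0 0 0 0 0 0 0"}}

```text
time: 3.55
tool_pos: [0.5131, -0.0882, 0.2451]
ee_rot: [-3.141, 0.002, 0.043]
wrist_force: [0.0, -0.4, 0.3]
width: 0.0004
finger_force: 0.0
```

{"fn": "carry_out", "kwargs": {"motion": "0 0 0.05 0 0 0 0; 0 0 0.05 0 0 0 0; 0 0.015 0.01 0 0 0 0; 0 0.02 0.01 0 0 0 0; 0 0.03 0.02 0 0 0 0; 0 0.03 0.02 0 0 0 0; 0 0.025 0.025 0 0 0 0; 0 0.025 0.025 0 0 0 0"}}

```text
time: 4.55
tool_pos: [0.5153, -0.1208, 0.2052]
ee_rot: [3.139, -0.002, 0.039]
wrist_force: [-2.5, 0.6, 5.0]
width: 0.0007
finger_force: 2.4
```

{"fn": "carry_out", "kwargs": {"motion": "0 0.02 0.03 0 0 0 0; 0 0.02 0.03 0 0 0 0; 0 0.015 0.035 0 0 0 0; 0 0.015 0.035 0 0 0 0; 0 0.01 0.04 0 0 0 0; 0 0.005 0.035 0 0 0 0; 0 0 0.01 0 0 0 0; 0 0 0 0 0 0 0"}}

```text
time: 5.55
tool_pos: [0.5163, -0.1396, 0.1635]
ee_rot: [3.135, -0.003, 0.038]
wrist_force: [-1.1, -1.5, 8.6]
width: 0.0005
finger_force: 3.9
```

{"fn": "carry_out", "kwargs": {"motion": "0 0 0.01 0 0 0 0; 0 0 0.01 0 0 0 0; 0 0 0 0 0 0 0"}}

```text
time: 5.92
tool_pos: [0.5166, -0.1397, 0.1631]
ee_rot: [3.134, -0.006, 0.038]
wrist_force: [-6.9, -0.6, 18.1]
width: 0.0005
finger_force: 9.5
```

{"fn": "carry_out", "kwargs": {"motion": "0 0 -0.1 0 0 0 0; 0 0 -0.2 0 0 0 0; 0 0 -0.2 0 0 0 0; 0 0 0 0 0 0 0"}}

```text
time: 6.42
tool_pos: [0.5174, -0.1384, 0.261]
ee_rot: [3.136, -0.007, 0.039]
wrist_force: [0.5, -0.1, -0.5]
width: 0.0006
finger_force: 0.0
```

```bash
python3 - <<'E'
from h import *
snap('top','t3'); snap('scene','s3'); snap('wrist','w3')
b=cv2.imread('pics/s3.png')[130:210,225:360];a=cv2.imread('pics/w3.png')[150:300,160:440]
cv2.imwrite('pics/c4.png',np.vstack([cv2.resize(a,(600,290),interpolation=cv2.INTER_CUBIC),cv2.resize(b,(600,300),interpolation=cv2.INTER_CUBIC)]))
o=readout.get_obs(); print(o['tool_pos'],o['ee_rot'],o['wrist_force'])
E
```

```text
[ 0.51510024 -0.13696102  0.25545967] [3.14159260e+00 2.54050213e-03 3.90192247e-02] [-0.72357429  0.44618516 -0.5092039 ]
```

View pics/c4.png

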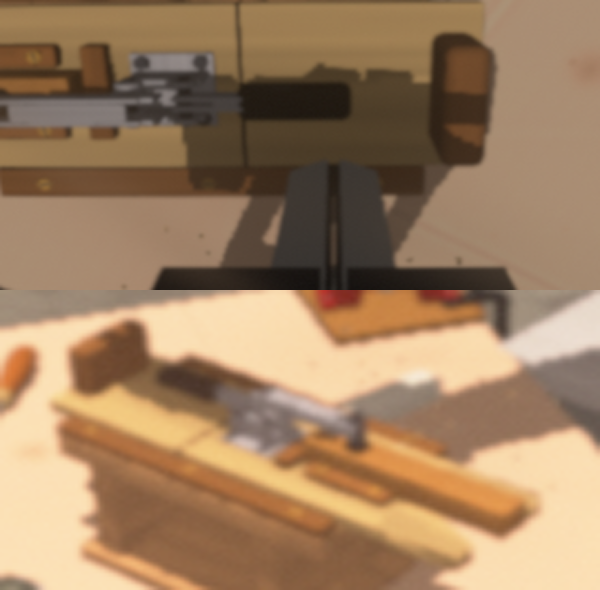

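The clamp is shut: the handle lies flat in both views and the pad is on the blank. Next I'll check whether the board shifted.

```bash
python3 - <<'E'
from fit import *
q=[0.51165242,-0.03934118,1.61050894]
W=lambda x,y,z:np.r_[R2(q[2])@[x,y]+q[:2],z]
n=['line','blkTopR0','blkTopR1','blkTopL','hand end','hand end2','tailcorner']
P=[W(-.05,0.045,.132),W(-.16,-.03,.174),W(-.16,.03,.174),W(-.14,0,.174),W(-.102,-.009,.1635),W(-.102,.009,.1635),W(-.165,-.045,.132)]
for a,b in zip(n,(proj('w3',P)-[160,150])*[2.143,1.933]): print(a,b.round(1))
for a,b in zip(n,(proj('w3',np.array(P)+[0,-.005,0])-[160,150])*[2.143,1.933]): print(a,b.round(1))
# fresh sub-pixel line measurement in wrist image
g=cv2.cvtColor(cv2.imread('pics/w3.png'),cv2.COLOR_BGR2GRAY).astype(int)
for v in(152,158,164,170,176): 
    r=g[v,255:290]; print(v,255+int(r.argmin()),r.min(),r.max(), (atz('w3',(255+int(r.argmin()),v),.132)).round(4))
E
```

```text
line [236.5 166.8]
blkTopR0 [485.1  47.9]
blkTopR1 [476.2 171.3]
blkTopL [433.  111.6]
hand end [341.9  87.1]
hand end2 [341.8 123. ]
tailcorner [477.4   3.2]
line [246.5 167.1]
blkTopR0 [497.3  48.4]
blkTopR1 [487.6 171.6]
blkTopL [444.9 112. ]
hand end [353.5  87.5]
hand end2 [353.2 123.4]
tailcorner [488.1   3.6]
152 270 75 120 [ 0.5584 -0.0909  0.132 ]
158 270 90 131 [ 0.5525 -0.0909  0.132 ]
164 271 83 130 [ 0.5465 -0.0919  0.132 ]
170 271 83 132 [ 0.5405 -0.0919  0.132 ]
176 271 80 122 [ 0.5343 -0.0919  0.132 ]
```

{"fn": "carry_out", "kwargs": {"motion": "0 0.14 0 0 0 0 0.48; 0 0.135 0 0 0 0 0.48; 0 0 0 0 0 0 0.48; 0 0 0 0 0 0 0.48; 0 0 0 0 0 0 0.48"}}

```text
time: 7.2
tool_pos: [0.5177, -0.1905, 0.257]
ee_rot: [-3.141, 0.001, 0.041]
wrist_force: [0.5, -0.1, -0.3]
width: 0.0444
finger_force: 0.0
```

```bash
python3 - <<'E'
from h import *
snap('wrist','w4'); 
a=cv2.imread('pics/w4.png')[130:310,180:480]
cv2.imwrite('pics/c5.png',cv2.resize(a,(780,468),interpolation=cv2.INTER_CUBIC))
o=readout.get_obs(); T=o['tool_pos'];print(T,o['ee_rot'],o['width']); print((proj('w4',[T,T*[1,1,0]+[0,0,.174]])-[180,130])*2.6)
for s in(-.01,.01):print((proj('w4',[[.5176,-.192+s,.174]])-[180,130])*2.6)
E
```

```text
[ 0.5177652  -0.19050715  0.25731731] [-3.14141989e+00  1.69335452e-04  4.09536191e-02] 0.045151634535669484
[[352.28180624 302.80085471]
 [352.14915101 201.45800829]]
[[385.40408446 203.20804633]]
[[327.47812588 200.95511161]]
```

View pics/c5.png

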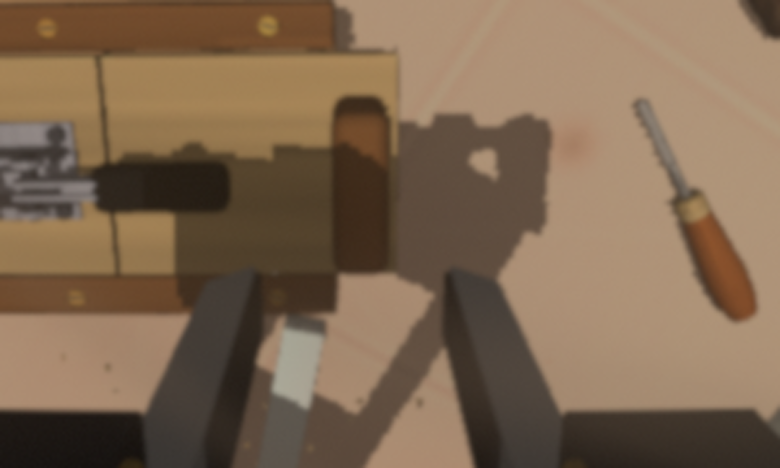

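The tail block top spans columns 333–390 and rows 97–272 in this crop. I'll check its centre against the calibration.

```bash
python3 - <<'E'
from fit import *
F=lambda p:full(p,(180,130),2.6)
for n,p,z in[('blk centre',(361,185),.174),('board tail far',(398,52),.132),('board tail near',(397,274),.132),('line far',(98,52),.132),('line near',(117,275),.132),('fence far in',(332,51),.129),('fence near out',(337,312),.129)]: print(n,atz('w4',F(p),z).round(4))
m=np.array([(-165,-45,132),(-50,-45,132),(-50,45,132),(-160,-30,174),(-160,30,174)])/1e3
print(fit('w4',m,F([(398,52),(98,52),(117,275),(390,100),(390,270)]),(.51,-.04,1.61)))
E
```

```text
blk centre [ 0.5241 -0.193   0.174 ]
board tail far [ 0.5651 -0.2057  0.132 ]
board tail near [ 0.4745 -0.2104  0.132 ]
line far [ 0.5607 -0.0913  0.132 ]
line near [ 0.4692 -0.0948  0.132 ]
fence far in [ 0.5641 -0.1806  0.129 ]
fence near out [ 0.455  -0.1864  0.129 ]
(array([ 0.51268605, -0.04335979,  1.62995811]), np.float64(2.3270156271000815), [[-0.18, -2.33], [-0.69, 0.15], [0.97, -1.28], [-0.18, 2.0], [0.18, 1.02]])
```

{"fn": "carry_out", "kwargs": {"motion": "0.015 0.0125 0.1 0 0 0 0.48; 0 0 0.15 0 0 0 0.48; 0 0 0.15 0 0 0 0.48; 0 0 0.1 0 0 0 0.48; 0 0 0.09 0 0 0 0.48; 0 0 0 0 0 0 0.48"}}

```text
time: 8.0
tool_pos: [0.5201, -0.1929, 0.1379]
ee_rot: [-3.14, 0.003, 0.04]
wrist_force: [0.6, -0.3, 0.4]
width: 0.0452
finger_force: 0.0
```

{"fn": "carry_out", "kwargs": {"motion": "0 0 0 0 0 0 0; 0 0 0 0 0 0 0; 0 0 0 0 0 0 0; 0 0 0 0 0 0 0; 0 0 0 0 0 0 0"}}

```text
time: 8.62
tool_pos: [0.5214, -0.1935, 0.1406]
ee_rot: [3.142, -0.002, 0.04]
wrist_force: [-0.8, 2.1, 3.7]
width: 0.0196
finger_force: 30.0
```

{"fn": "carry_out", "kwargs": {"motion": "0 -0.03 0 0 0 0 0; 0 -0.05 0 0 0 0 0; 0 -0.05 0 0 0 0 0; 0 -0.05 0 0 0 0 0; 0 -0.05 0 0 0 0 0; 0 -0.05 0 0 0 0 0; 0 -0.03 0 0 0 0 0; 0 0 0 0 0 0 0"}}

```text
time: 9.62
tool_pos: [0.5191, -0.1327, 0.1405]
ee_rot: [3.139, -0.002, 0.039]
wrist_force: [-0.0, -3.6, 6.4]
width: 0.0197
finger_force: 30.0
```

{"fn": "carry_out", "kwargs": {"motion": "0 -0.03 0 0 0 0 0; 0 -0.05 0 0 0 0 0; 0 -0.05 0 0 0 0 0; 0 -0.05 0 0 0 0 0; 0 -0.05 0 0 0 0 0; 0 -0.04 0 0 0 0 0; 0 -0.02 0 0 0 0 0; 0 0 0 0 0 0 0; 0 0 0 0 0 0 0"}}

```text
time: 10.75
tool_pos: [0.5169, -0.0757, 0.1408]
ee_rot: [3.137, -0.003, 0.039]
wrist_force: [0.1, -5.2, 6.8]
width: 0.0199
finger_force: 30.0
```

```bash
python3 - <<'E'
from h import *
snap('top','t5'); snap('wrist','w5')
a=cv2.imread('pics/t5.png')[165:245,260:400]; b=cv2.imread('pics/w5.png')[60:260,140:420]
cv2.imwrite('pics/c6.png',np.vstack([cv2.resize(a,(525,300),interpolation=cv2.INTER_CUBIC),cv2.resize(b,(525,300),interpolation=cv2.INTER_CUBIC)]))
o=readout.get_obs(); print(o['tool_pos'],o['ee_rot'],o['wrist_force'])
E
```

```text
[ 0.51694053 -0.07568536  0.14077877] [ 3.13764346e+00 -2.50063080e-03  3.87268215e-02] [-0.18810509 -4.3717123   5.90953852]
```

View pics/c6.png

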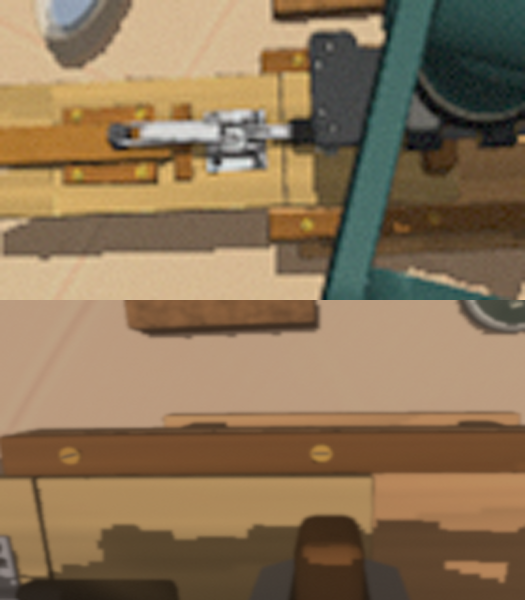

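The line sits just inside the fences' outer ends. In the top crop the line runs (279,72)–(286,208), and the fence ends are at (262,52) and (264,72) on the far side and (268,210) and (272,242) on the near side.

```bash
python3 - <<'E'
from fit import *
a=1.6126; u=np.array([np.cos(a),np.sin(a)])
T=lambda p,z,f='t5':atz(f,np.array([260,165])+(np.array(p)+.5)/3.75-.5,z)
w=lambda p,z:atz('w5',np.array([140,60])+(np.array(p)-[0,300]+.5)/[1.875,1.5]-.5,z)
for nm,A,L in(('top',[T(p,.129) for p in((262,52),(264,72),(268,210),(272,242))],[T(p,.132) for p in((279,72),(286,208))]),('wrist',[w(p,.129) for p in((2,436),(2,475))],[w(p,.132) for p in((33,478),(48,575))])):
    print(nm,[ (u@p[:2]).round(4) for p in A],[ (u@p[:2]).round(4) for p in L], np.round(A[0],3))
# dark line sub-pixel, top
g=cv2.cvtColor(cv2.imread('pics/t5.png'),cv2.COLOR_BGR2GRAY).astype(int)
for v in(188,190,194,210,215,218): 
    r=g[v,326:343]; print(v,r.tolist())
E
```

```text
top [np.float64(0.0141), np.float64(0.0133), np.float64(0.0151), np.float64(0.0134)] [np.float64(0.0033), np.float64(0.0032)] [0.571 0.038 0.129]
wrist [np.float64(0.0126), np.float64(0.0152)] [np.float64(0.0028), np.float64(0.0039)] [0.573 0.037 0.129]
188 [167, 170, 170, 171, 171, 170, 173, 174, 130, 146, 172, 171, 171, 169, 173, 171, 120]
190 [165, 168, 165, 168, 169, 168, 165, 168, 124, 139, 170, 166, 172, 170, 169, 175, 130]
194 [182, 146, 136, 164, 168, 158, 156, 160, 127, 130, 156, 159, 158, 162, 158, 163, 128]
210 [154, 139, 140, 142, 142, 164, 174, 176, 179, 122, 145, 178, 171, 171, 169, 173, 179]
215 [163, 163, 162, 161, 164, 163, 161, 163, 163, 123, 117, 153, 161, 160, 160, 159, 165]
218 [166, 164, 168, 166, 166, 162, 166, 164, 167, 148, 136, 156, 167, 170, 166, 164, 166]
```

{"fn": "carry_out", "kwargs": {"motion": "0 -0.02 0.004 0 0 0 0; 0 -0.02 0.004 0 0 0 0; 0 -0.0175 0 0 0 0 0; 0 0 0 0 0 0 0; 0 0 0 0 0 0 0; 0 0 0 0 0 0 0; 0 0 0 0 0 0 0"}}

```text
time: 11.72
tool_pos: [0.517, -0.0659, 0.1409]
ee_rot: [3.134, -0.004, 0.038]
wrist_force: [-0.6, -7.8, 10.7]
width: 0.0198
finger_force: 30.0
```

```bash
python3 - <<'E'
from h import *
snap('top','t6'); snap('scene','s6')
a=cv2.imread('pics/t6.png')[170:235,255:355]; b=cv2.imread('pics/s6.png')[130:230,225:385]
cv2.imwrite('pics/c7.png',np.vstack([cv2.resize(a,(460,299),interpolation=cv2.INTER_CUBIC),cv2.resize(b,(460,288),interpolation=cv2.INTER_CUBIC)]))
o=readout.get_obs(); print(o['time'],o['tool_pos'],o['ee_rot'],o['wrist_force'],o['qvel'].round(4))
E
```

```text
11.825 [ 0.51698817 -0.06586593  0.14090215] [ 3.13412403 -0.00440409  0.03808148] [-1.38486007 -8.75530298 12.00330064] [-0.0005 -0.0011  0.0012 -0.0002 -0.0008 -0.0019]
```

View pics/c7.png

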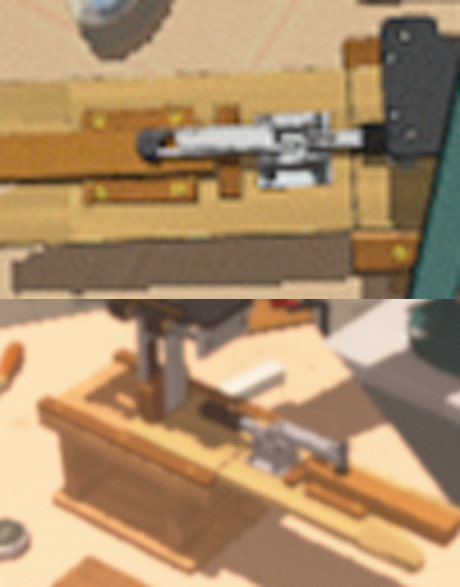

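The line at (347,68)–(354,228) is now about 1–1.5 mm inside the fence ends at (347,65) and (352,232). The board is flat and the clamp is shut. One small nudge should centre it.

{"fn": "carry_out", "kwargs": {"motion": "0 -0.0075 0 0 0 0 0; 0 0 0 0 0 0 0; 0 0 0 0 0 0 0; 0 0 0 0 0 0 0"}}

```text
time: 12.32
tool_pos: [0.5169, -0.0648, 0.141]
ee_rot: [3.133, -0.004, 0.038]
wrist_force: [-1.2, -9.5, 11.5]
width: 0.0198
finger_force: 30.0
```

```bash
python3 - <<'E'
from fit import *
snap('top','t7'); u=np.array([np.cos(1.6126),np.sin(1.6126)])
g=cv2.cvtColor(cv2.imread('pics/t7.png'),cv2.COLOR_BGR2GRAY).astype(float)
for v in(187,190,212,215):
    r=g[v,324:337]; w=np.clip(np.median(r)-15-r,0,None); c=324+(w*np.arange(13)).sum()/w.sum(); print(v,c.round(2),(u@atz('t7',(c,v),.132)[:2]).round(4))
X=[np.r_[u*k+np.array([.99913,.0418])*s,.132] for k,s in[(.0147,.55),(.0147,.47)]]
print(proj('t7',X))
o=readout.get_obs(); print(o['time'],o['tool_pos'],o['ee_rot'],o['wrist_force'],o['finger_force'])
E
```

```text
187 330.07 0.0137
190 330.32 0.0135
212 331.26 0.0138
215 331.29 0.014
[[329.67141275 186.69646715]
 [331.16378483 218.05053136]]
12.375 [ 0.51694826 -0.06484127  0.14100494] [ 3.13316876 -0.00449202  0.03786934] [-0.06332182 -9.96235784 12.0579042 ] 30.017989575862885
```

The line measures 0.0138 m along the riser's axis and the edge 0.014–0.0154 m, so it is within about 1.5 mm. The board is flat and held, so I'm handing in.

```bash
python3 -c "
from bench import robot
print(robot.close_job())"
```

```text
the job is handed in; nothing more can be done
None
```

I shut the toggle clamp on the blank, slid the board out until its line measured within about 1.5 mm of the riser's edge, and handed the job in with the board flat and its tail block gripped; my first press missed the handle, and the second press shifted the board about 3–4 mm tailward; no verdict came back.

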